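# Dim the examination lamp by four clicks and store it

## Task

The examination lamp is too bright for the old textile: with a fingertip, gently push the orange peg of the big black dial round clockwise (seen from above) by exactly four clicks from where it stands, without going on to a fifth and without gripping the dial or pulling it up. Then press the green button beside it all the way down to store the setting, let it spring back, and move clear. Leave everything else on the table where it is.

Things in the scene. Friction and masses are not known exactly. Their poses are not given: they have to be found in the camera images.
- control_box: Grey lamp control box with a white top, 150 mm (its x) by 230 mm (its y), 60 mm tall, fixed to the table. Origin: centre of its underside. The dial and the green button lie on its top.
- dial_center (a point): On the dial's vertical axis, on its flat top face, 74 mm above the table. The dial is a black disc 100 mm in diameter, 12 mm thick, with a white line pointing at its peg. Axes are those of the box. Black dots on the box around the dial mark the click stops. The dial is on a springy stem and could be pulled up by some mm.
- dial_peg (a point): Centre of the top end of the orange finger peg, an upright round peg 12 mm in diameter that stands 24 mm out of the dial's top face (peg top 98 mm above the table), 40 mm from the dial's axis. It turns with the dial.
- dial (a joint): Dial angle, rad, growing clockwise seen from above. Click stops every 24 degrees (0.419 rad) from 0 to 3.351; it starts resting in one of the first four. Pushing the peg out of a stop takes about 4 to 6 N; a little past half-way to the next stop it snaps by itself into that stop, ahead of the finger, and stays. At 0 the peg is on the box's -x side, at 1.571 on its +y side.
- set_button (a joint): Travel of the green push button: 0 out, 0.006 m fully down; it takes about 5 N to push down fully and springs back.
- set_button_top (a point): Centre of the top of the green push button, 28 mm in diameter, on the same box, 120 mm from the dial's axis on the box's -y side. It is pressed straight down.
- spool_red: Bystander: wooden thread spool wound with red thread, 38 mm across, 50 mm tall. Origin at its underside (middle).
- spool_blue: Bystander: wooden thread spool wound with blue thread, 38 mm across, 50 mm tall. Origin at its underside (middle).
- jar: Bystander: amber glass jar with white cap, 52 mm across, 60 mm tall. Origin at its underside (middle).
- weight: Bystander: brass weight with a small knob, 48 mm across, 36 mm tall. Origin at its underside (middle).
- loupe: Bystander: dark steel stand loupe, 44 mm across, 40 mm tall. Origin at its underside (middle).
- brush: Bystander: flat brush, 160 mm long, lying on the table. Origin at its underside.
- bowl: Bystander: small blue bowl, 90 mm across, 40 mm tall. Origin at its underside (middle).

How it is judged:
By the outcome, as a careful person would: the job done as asked, in the order asked, and still so for the second after the job is handed in, with the robot touching nothing.
It also fails if it takes over 64 s, if anything falls off the work surface, if the arm or the gripper's body presses on something with over 40 N, if the wrist force passes 120 N, or if a joint passes its speed limit or range.

## Robot

A 6-joint arm with a two-finger parallel gripper is mounted at the origin on the work surface. World frame = base frame: x ahead of the robot, y to its left, z up, the work surface at z = 0. Lengths are in mm, angles in rad, forces in N, time in s.
With the tool pointing down it reaches from about 400 to 925 mm from the base axis. Payload 3.4 kg.
Tool frame: the origin (TCP) lies at the very end of the fingers, on their centre line; the grasp point (between the pads) lies 19 mm behind it; z points along the fingers, y is the direction in which the jaws open and shut (so a half turn about z gives the same grasp; the last joint's range is limited). The gripper opens to 85 mm and grips with 20 to 120 N. Pads are 22 mm wide; open, the fingers measure 114 mm over their backs; the gripper's body (76 mm by 85 mm) begins 54 mm behind the grasp point. The pads swing forward as they close: fully open they stand 13 mm farther back than shut.
Start: joints at [-1.296, 0.307, 1.506, -0, 1.328, -0.073], TCP at [196.494, -540.39, 231.305] pointing down, gripper open.
Joint ranges: [-3.12, 3.12], [-1.05, 2.28], [0.14, 2.33], [-1.42, 4.57], [0.1, 2.73], [-2.68, 2.68]. Speed limits (rad/s): [2.57, 2.57, 3.14, 3.14, 3.14, 3.14].

## Interface

Orientations are given as a unit quaternion [x, y, z, w].
In Python, from station import env, set_gripper, solver, read_state, imaging, ticket gives the robot as it stands. Calls block until the motion is done:
- env.goto(position, orientation): joint-space move of the TCP to a pose.
- env.move_linear(position, rotation=None, velocity=150): straight line of the TCP; rotation=None keeps the orientation; velocity is the mean speed in mm/s.
- env.goto_joints(angles): joint-space move.
- set_gripper(opening, grasp_force=None): opening from 0.0 (shut) to 1.0 (fully open); grasp_force is the grip in N (None keeps the last); returns when the fingers have stopped.
- env.hold(seconds).
- solver.solve_ik(position, orientation): joint angles nearest the present ones, or None.
- read_state(): the state.
- imaging.snapshot(name): name is "scene" or "top" or "wrist"; returns a dict with "frame" (384x512x3 uint8, red, green, blue), "depth" (384x512 float32, mm along the optical axis (not along the pixel's ray), 0 where there is no reading), "vertical_fov" (degrees; the focal length in pixels is half the picture's height over the tangent of half this angle, whatever the lens; pixels are square), "cx", "cy" (the principal point, pixels), "dist_coeffs" ([k1, k2, p1, p2, k3] as OpenCV has them; the pictures are not rectified), "R" (3x3) and "t" (3): a world point X has camera coordinates R X + t. Camera axes: x right, y down, z forward; pixel columns grow to the right and rows downward; lengths in mm; the calibration is good to about 2 mm. A picture is of the moment at which its call begins.
A pose or a line that the arm cannot do raises env.Unreachable and nothing moves.
- ticket.job_done(): hands the job in, once; it reports no verdict.
The state is a dict: "time_s": time; "q": joint angles; "qvel": joint speeds; "joint_efforts": joint torques, N m; "eef_pos": TCP position; "eef_rot": TCP orientation; "force": force on the tool from outside, world axes, zero at the start; "moment": the same for the moment, N m; "grip_width": opening from 0.0 (shut) to 1.0 (fully open).
Only numpy, scipy, OpenCV 4.12 (cv2) and the standard library are available. Lean on these libraries where they do the work, as an engineer would, in place of code of your own. Each camera call takes 0.05 s, during which the arm holds its last target.

## Working session

There is one attempt and no reset: what is moved stays moved. The work goes in short steps, each a Python script; the robot and the scene stay as the last script left them, time stands still between calls to the robot, and variables do not carry over. Pictures are saved under pics/ and viewed, and the job is handed in when it is done.

```bash
mkdir -p pics; ls; python3 - <<'E'
from station import env,set_gripper,solver,read_state,imaging,ticket
import cv2,pickle
for n in ["scene","top"]:
    s=imaging.snapshot(n); pickle.dump(s,open(n+".pkl","wb"))
    cv2.imwrite(f"pics/{n}1.png",cv2.cvtColor(s["frame"],cv2.COLOR_RGB2BGR))
    print(n,s["vertical_fov"],s["cx"],s["cy"],s["dist_coeffs"],s["R"],s["t"])
st=read_state();print(st["time_s"],st["eef_pos"],st["eef_rot"],st["force"])
E
```

```text
pics
scene 50.350265565289035 256.8467993294544 198.96553043057332 [-0.0672474  0.         0.         0.         0.       ] [[ 0.47568718  0.87956904 -0.00894478]
 [ 0.48892413 -0.27284522 -0.82855819]
 [-0.73121468  0.38976119 -0.5598315 ]] [-305.33844525 -221.33104827 1464.14329123]
top 43.355943524899715 255.5034682717948 184.30082708716796 [-0.20567102  0.          0.          0.          0.        ] [[-0.00645986 -0.99994386 -0.00839979]
 [-0.98346593  0.0078732  -0.180922  ]
 [ 0.18097797  0.00709218 -0.98346158]] [  37.87874136  588.97015548 1021.77622047]
0.1 [ 196.33545282 -539.79525391  230.48294764] [ 9.84830034e-01  1.73519443e-01 -9.34755737e-05 -8.93338340e-04] [0.30770931 0.37771059 0.00299796]
```

View pics/scene1.png

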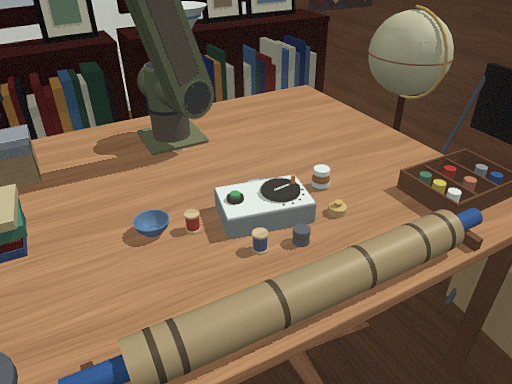

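View pics/top1.png

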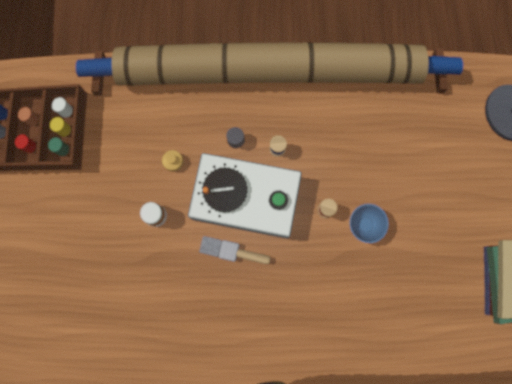

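The top view shows the dial at about (224,190), the button at (278,199) and the peg at about (206,190), with bystanders around the box. Next I'll measure these points.

```bash
cat > h.py <<'E'
import numpy as np,cv2
def K(s):
    f=192/np.tan(np.radians(s["vertical_fov"])/2); return np.array([[f,0,s["cx"]],[0,f,s["cy"]],[0,0,1.]])
def ray(s,uv,z):
    p=cv2.undistortPoints(np.array([[uv]],float),K(s),np.array(s["dist_coeffs"]))[0,0]
    R=np.array(s["R"]);c=-R.T@s["t"];d=R.T@np.array([p[0],p[1],1]);return c+d*(z-c[2])/d[2]
def proj(s,X):
    return cv2.projectPoints(np.array(X,float).reshape(-1,1,3),cv2.Rodrigues(np.array(s["R"]))[0],np.array(s["t"],float),K(s),np.array(s["dist_coeffs"]))[0][:,0]
def mask_c(s,lo,hi,roi):
    h=cv2.cvtColor(s["frame"],cv2.COLOR_RGB2HSV);m=cv2.inRange(h,lo,hi)
    z=np.zeros_like(m);x0,y0,x1,y1=roi;z[y0:y1,x0:x1]=m[y0:y1,x0:x1]
    n,l,st,c=cv2.connectedComponentsWithStats(z);i=1+np.argmax(st[1:,4]);return c[i],st[i],(l==i)
E
python3 - <<'E'
import pickle;from h import *
t=pickle.load(open("top.pkl","rb"));s=pickle.load(open("scene.pkl","rb"))
for n,im,roi,rs in(("top",t,(185,145,310,245),None),("scene",s,(205,165,325,240),None)):
    for name,lo,hi,z in(("button",(45,80,40),(85,255,255),None),("peg",(3,130,90),(18,255,255),98),("dial",(0,0,0),(180,255,60),74)):
        rr=roi if name!="peg" or n=="top" else (280,172,305,195)
        if name=="peg" and n=="top": rr=(198,180,216,200)
        c,st,m=mask_c(im,np.array(lo),np.array(hi),rr)
        print(n,name,c,st)
        for zz in ([z] if z else [66,72]): print("  z",zz,ray(im,c,zz))
    # box top white quad
h=cv2.cvtColor(t["frame"],cv2.COLOR_RGB2HSV)
m=cv2.inRange(h,(0,0,150),(180,50,255));z=np.zeros_like(m);z[150:245,185:305]=m[150:245,185:305]
cs,_=cv2.findContours(z,cv2.RETR_EXTERNAL,cv2.CHAIN_APPROX_NONE);c=max(cs,key=cv2.contourArea)
b=cv2.boxPoints(cv2.minAreaRect(c));P=np.array([ray(t,p,60) for p in b]);print(b,P,np.linalg.norm(P-np.roll(P,1,0),axis=1),P.mean(0))
for n,im,r in(("top",t,(180,145,310,245)),("scene",s,(205,165,345,240))):
    x0,y0,x1,y1=r;cv2.imwrite(f"pics/{n}crop.png",cv2.resize(im["frame"][y0:y1,x0:x1,::-1],None,fx=5.5,fy=5.5,interpolation=cv2.INTER_CUBIC))
    for v in ("d",):
        d=im["depth"]; print(n,d[190,224],d[199,278])
E
```

```text
top button [278.00740741 198.93333333] [272 193  13  13 135]
  z 66 [554.02533058 -15.53410562  66.        ]
  z 72 [553.11038717 -15.29584476  72.        ]
top peg [205.6        189.82857143] [203 186   6   8  35]
  z 98 [569.95699684 139.98803931  98.        ]
top dial [222.28846154 173.86538462] [216 170  13  11  52]
  z 74 [609.4216862  106.29957426  74.        ]
scene button [234.73611111 194.40277778] [229 191  12   8  72]
  z 66 [537.42320791  -6.33921375  66.        ]
  z 72 [545.73927082 -10.10429898  72.        ]
scene peg [292.71428571 178.71428571] [291 174   4  10  35]
  z 98 [588.34801645 132.93593413  98.        ]
scene dial [287.96721311 196.40983607] [271 184  29  18  61]
  z 74 [620.72648592  99.50885185  74.        ]
[[187.15103 216.45735]
 [199.46613 151.80309]
 [300.88187 171.12038]
 [288.56677 235.77464]] [[517.34522758 184.48559282  60.        ]
 [663.54480174 159.32709019  60.        ]
 [617.15033354 -67.7139176   60.        ]
 [473.57095037 -37.67745167  60.        ]] [226.43455055 148.34846052 231.73274671 146.68752011] [567.90282831  59.60532844  60.        ]
top 1055.1044 1040.4176
scene 1053.2018 1002.4414
```

View pics/topcrop.png

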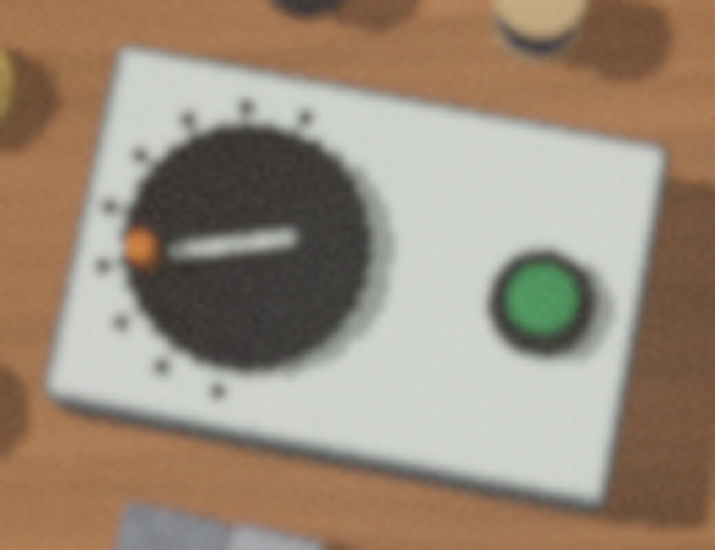

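View pics/scenecrop.png

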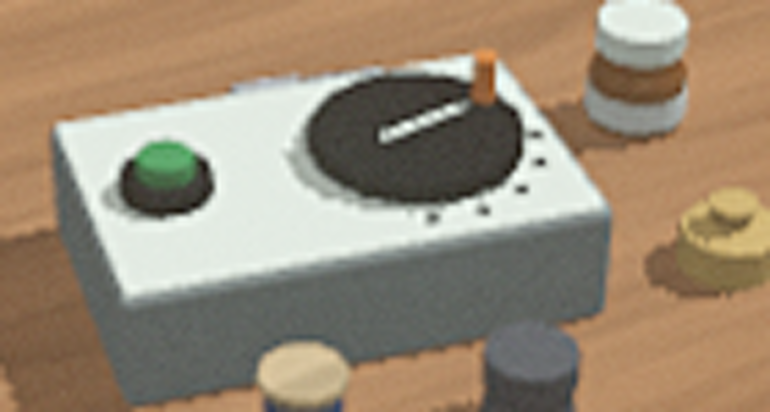

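```bash
python3 - <<'E'
import pickle;from h import *
t=pickle.load(open("top.pkl","rb"));s=pickle.load(open("scene.pkl","rb"))
def depthpt(im,m):
    k=cv2.erode(m.astype(np.uint8),np.ones((3,3)));v,u=np.nonzero(k)
    R=np.array(im["R"]);d=im["depth"][v,u]
    p=cv2.undistortPoints(np.stack([u,v],1).astype(float).reshape(-1,1,2),K(im),np.array(im["dist_coeffs"]))[:,0]
    X=np.c_[p*d[:,None],d];return np.median((X-im["t"])@R,0)
for n,im,roi in(("top",t,(198,162,252,218)),("scene",s,(258,175,302,204))):
    c,st,m=mask_c(im,(0,0,0),(180,255,95),roi)
    print(n,st,"depthpt",depthpt(im,m))
    cs,_=cv2.findContours(m.astype(np.uint8),cv2.RETR_EXTERNAL,cv2.CHAIN_APPROX_NONE);h=cv2.convexHull(max(cs,key=cv2.contourArea))
    P=np.array([ray(im,p,74)[:2] for p in h[:,0]]).astype(np.float32)
    e=cv2.fitEllipse(P);print(n,"dial",e); print(ray(im,cv2.fitEllipse(h)[0],74))
c,st,m=mask_c(t,(45,80,40),(85,255,255),(185,145,310,245));print("btn",depthpt(t,m))
c,st,m=mask_c(s,(45,80,40),(85,255,255),(205,165,325,240));print("btn",depthpt(s,m))
c,st,m=mask_c(t,(0,0,150),(180,60,255),(208,180,238,200));print(st)
v,u=np.nonzero(m);P=np.array([ray(t,q,74)[:2] for q in zip(u,v)]);l=cv2.fitLine(P.astype(np.float32),cv2.DIST_L2,0,.01,.01).ravel();print("line",l)
for q in [(218,390),(162,367),(121,322),(103,265),(109,206),(139,155),(188,120),(246,107),(305,118)]:
    print(ray(t,(q[0]/5.5+180-.4,q[1]/5.5+145-.4),60)[:2].round(1))
E
```

```text
top [ 204  168   43   44 1362] depthpt [571.09023834  97.95637292  74.36355851]
top dial ((574.95263671875, 101.04686737060547), (94.95116424560547, 96.55677032470703), 126.67095184326172)
[574.56998189 100.93877222  74.        ]
scene [261 179  39  23 676] depthpt [594.54824487  93.47510263  75.36738397]
scene dial ((583.5446166992188, 99.39026641845703), (99.34188079833984, 109.60578155517578), 59.061458587646484)
[585.64990641  98.21379237  74.        ]
btn [551.32186109 -14.80590666  82.94148828]
btn [558.68366236 -15.28424659  83.08381962]
[214 187  19   4  42]
line [ 1.1889870e-01 -9.9290639e-01  5.7644269e+02  1.0339441e+02]
[519.1 113.6]
[528.5 136.1]
[546.8 152.8]
[570.  160.4]
[594.2 158.3]
[615.1 146.4]
[629.5 126.6]
[634.7 103. ]
[629.9  79. ]
```

```bash
cat >> h.py <<'E'
from scipy.spatial.transform import Rotation as Ro
def down(head):  # tool x heading (deg), z down
    h=np.radians(head);x=np.array([np.cos(h),np.sin(h),0]);z=np.array([0,0,-1.]);return Ro.from_matrix(np.c_[x,np.cross(z,x),z]).as_quat()
E
python3 - <<'E'
from station import env,set_gripper,solver,read_state,imaging,ticket
from h import *;import pickle
for p,hd in(((565,70,330),187),((570,80,84),187),((600,130,84),92)): print(solver.solve_ik(p,down(hd)))
env.goto((565,70,330),down(187))
set_gripper(0.0,20)
s=imaging.snapshot("wrist");pickle.dump(s,open("w1.pkl","wb"))
cv2.imwrite("pics/w1.png",s["frame"][...,::-1]);print(s["vertical_fov"],s["cx"],s["cy"],s["dist_coeffs"],s["R"],s["t"])
st=read_state();print(st["time_s"],st["eef_pos"],st["q"],st["force"],st["grip_width"])
E
```

```text
[ 4.90740800e-02  2.40242512e-01  1.35399020e+00 -4.44089210e-16
  1.54735995e+00 -1.64389529e+00]
[ 6.60577131e-02  4.54084327e-01  1.69096905e+00 -4.44089210e-16
  9.96539279e-01 -1.62691166e+00]
[ 1.44576001e-01  4.97507615e-01  1.60428892e+00 -4.44089210e-16
  1.03979612e+00  1.09669416e-01]
63.31474046540017 254.36714172068312 188.78847244140783 [-0.08056357  0.          0.          0.          0.        ] [[-1.21109211e-01  9.92639131e-01 -3.39260911e-04]
 [ 9.49390023e-01  1.15932277e-01  2.91921723e-01]
 [ 2.89812257e-01  3.50323186e-02 -9.56442153e-01]] [  -0.62044824 -611.84500469  307.18928623]
3.4667 [564.9746856   70.04701473 329.99505695] [ 4.91472236e-02  2.40233204e-01  1.35401491e+00  1.79842821e-05
  1.54737744e+00 -1.64385786e+00] [0.26799891 0.01450899 1.09267516] -0.0018453245989052563
```

View pics/w1.png

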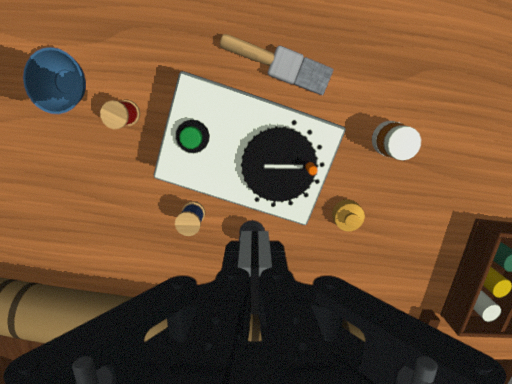

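The wrist view is clear: dial at about (279,162), peg at (312,170), button at (190,137), and shut fingertip at (252,230).

```bash
python3 - <<'E'
import pickle;from h import *
w=pickle.load(open("w1.pkl","rb"))
cb,st,m=mask_c(w,(45,80,40),(85,255,255),(150,100,240,170));b=ray(w,cb,83);print("btn",cb,st,b)
cp,st,m=mask_c(w,(3,130,90),(18,255,255),(300,155,325,185));p=ray(w,cp,98);print("peg",cp,st,p)
c,st,m=mask_c(w,(0,0,0),(180,255,80),(235,120,320,207));print(st)
cs,_=cv2.findContours(m.astype(np.uint8),cv2.RETR_EXTERNAL,cv2.CHAIN_APPROX_NONE);h=max(cs,key=cv2.contourArea)
h=cv2.convexHull(h);P=np.array([ray(w,q,74)[:2] for q in h[:,0]]).astype(np.float32);e=cv2.fitEllipse(P);print(e)
g=cv2.cvtColor(w["frame"],cv2.COLOR_RGB2HSV)
mk=cv2.inRange(g,(0,0,0),(180,255,130));n,l,s2,cc=cv2.connectedComponentsWithStats(mk[100:220,230:345])
D=[]
for i in range(1,n):
    if 4<=s2[i,4]<60: D.append(cc[i]+[230,100])
D=np.array(D);X=np.array([ray(w,q,60)[:2] for q in D])
C=np.array(e[0])
for d,x in zip(D,X): print(d.round(1),x.round(1),np.linalg.norm(x-C).round(1),np.degrees(np.arctan2(*(x-C)[::-1])).round(1))
bd=C-b[:2];yaw=np.degrees(np.arctan2(bd[1],bd[0]))-90;print("dist",np.linalg.norm(bd),"yaw",yaw)
pd=p[:2]-C;print("peg r",np.linalg.norm(pd),"theta",180-(np.degrees(np.arctan2(pd[1],pd[0]))-yaw))
c,st,m=mask_c(w,(0,0,150),(180,60,255),(258,155,308,178));v,u=np.nonzero(m);Q=np.array([ray(w,q,74)[:2] for q in zip(u,v)]).astype(np.float32);L=cv2.fitLine(Q,2,0,.01,.01).ravel();print("line",L,180-(np.degrees(np.arctan2(L[1],L[0]))-yaw))
E
```

```text
btn [190.55889145 137.20785219] [179 126  24  24 433] [552.46204083 -12.38579339  83.        ]
peg [311.32692308 168.59615385] [306 162  11  14 104] [570.7836651  141.24487177  98.        ]
[ 241  127   77   79 4129]
((578.9151000976562, 104.58837127685547), (98.51042938232422, 107.63774108886719), 120.08285522460938)
[293.6 122.1] [520.2 115.7] 59.8 169.3
[309.2 131.8] [530.  138.2] 59.3 145.6
[343.  134.8] [528.1 183.5] 93.9 122.8
[340.5 140.5] [536.1 181.7] 88.2 119.1
[319.  146.5] [547.6 154.4] 58.9 122.1
[321.5 164.3] [571.2 162.2] 58.1 97.7
[328.5 169.5] [577.1 173. ] 68.5 91.5
[256.5 199. ] [631.2  80.7] 57.5 -24.6
[238.5 204.2] [642.   56.5] 79.3 -37.3
[313.8 206.2] [632.2 162.3] 78.6 47.3
[254.6 209.4] [646.9  79.9] 72.4 -19.9
[341.6 214.8] [640.2 204.6] 117.3 58.5
[309.5 216.5] [648.3 159.1] 88.2 38.1
dist 119.92797648391256 yaw -12.742781226189223
peg r 37.54756002214274 theta 64.74994195097221
line [ 1.1266514e-01 -9.9363303e-01  5.7735028e+02  1.0642814e+02] 250.78823989197485
```

Stop 3 (72°) is the start, agreed by the peg, the line and the dots, so the target is stop 7 (168°). I'll move in behind the peg and push step by step while watching the force.

```bash
cat >> h.py <<'E'
C=np.array([576.5,102.8]);YAW=-11.4
def pose(th,d=17.,z=84.,r=40.):
    a=np.radians(180-th+YAW);rad=np.array([np.cos(a),np.sin(a)]);tan=np.array([np.sin(a),-np.cos(a)])
    p=C+r*rad-d*tan;return np.array([*p,z]),down(np.degrees(np.arctan2(-tan[1],-tan[0]))),tan,rad
E
python3 - <<'E'
from station import env,set_gripper,solver,read_state,imaging,ticket
from h import *;import pickle
p,q,t,r=pose(58,z=140);env.goto(p,q);env.move_linear(pose(58)[0],velocity=80)
env.hold(.2);f0=np.array(read_state()["force"]);print("f0",f0,read_state()["time_s"]);np.save("f0.npy",f0)
mx=0
for th in np.arange(59,88,1.0):
    p,q,t,r=pose(th);env.move_linear(p,q,velocity=25)
    f=np.array(read_state()["force"])-f0;ft=-f[:2]@t;print(th,ft.round(2),(f[:2]@r).round(2),f[2].round(2))
    mx=max(mx,ft)
    if ft>15 or (mx>2.5 and ft<mx-2.0): break
st=read_state();print(st["time_s"],st["eef_pos"])
for n in("wrist","top","scene"):
    s=imaging.snapshot(n);pickle.dump(s,open(n+"2.pkl","wb"));cv2.imwrite(f"pics/{n}2.png",s["frame"][...,::-1])
E
```

```text
f0 [-0.72994169  0.92007701  0.49384623] 5.3417
59.0 -0.23 -1.39 -0.57
60.0 -2.45 -1.88 -0.48
61.0 -0.5 -0.3 0.23
62.0 -0.82 -1.02 -0.83
63.0 0.02 -1.5 -0.27
64.0 -0.75 -1.54 -0.24
65.0 -0.92 -0.71 -0.75
66.0 -0.7 -0.72 -0.09
67.0 -0.93 -1.12 -1.04
68.0 0.17 -1.66 -1.44
69.0 -0.19 -1.21 -0.06
70.0 -0.01 -0.83 -1.4
71.0 -0.69 -0.71 0.03
72.0 -1.34 -0.75 -0.73
73.0 -0.77 -0.16 -0.61
74.0 0.05 -1.1 0.75
75.0 3.16 -1.17 2.4
76.0 4.71 -2.23 2.45
77.0 3.6 -1.52 3.33
78.0 3.02 -1.31 0.17
79.0 0.93 -0.8 -0.74
10.5917 [560.59517186 143.03479062  84.01878375]
```

View pics/wrist2.png

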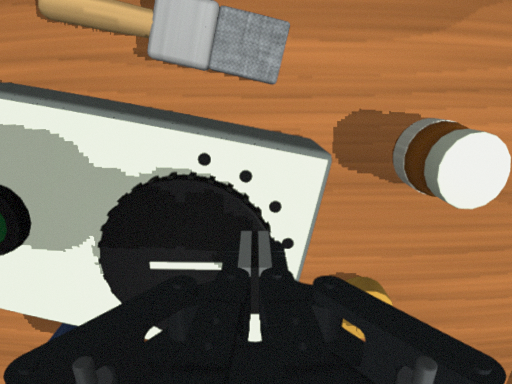

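```bash
cat >> h.py <<'E'
def line_theta(s,roi,lo=(0,0,150)):
    c,st,m=mask_c(s,lo,(180,60,255),roi);v,u=np.nonzero(m);Q=np.array([ray(s,q,74)[:2] for q in zip(u,v)]).astype(np.float32);L=cv2.fitLine(Q,2,0,.01,.01).ravel()
    return st,(180-(np.degrees(np.arctan2(L[1],L[0]))-YAW))%180,Q.mean(0)
E
python3 - <<'E'
import pickle;from h import *
for f,roi in(("top.pkl",(208,180,238,200)),("top2.pkl",(208,180,238,200)),("w1.pkl",(258,155,308,178)),("wrist2.pkl",(140,255,230,280))):
    s=pickle.load(open(f,"rb"));print(f,line_theta(s,roi))
    if "2" in f and "top" in f: cv2.imwrite("pics/t2c.png",cv2.resize(s["frame"][145:245,180:310,::-1],None,fx=5.5,fy=5.5,interpolation=cv2.INTER_CUBIC))
E
```

```text
top.pkl (array([214, 187,  19,   4,  42], dtype=int32), np.float32(71.771454), array([576.4427  , 103.394394], dtype=float32))
top2.pkl (array([232, 189,   1,   1,   1], dtype=int32), np.float32(84.69306), array([575.5084  ,  84.845894], dtype=float32))
w1.pkl (array([264, 165,  37,   3, 101], dtype=int32), np.float32(72.13101), array([577.35034, 106.42813], dtype=float32))
wrist2.pkl (array([150, 262,  72,   8, 495], dtype=int32), np.float32(79.66441), array([577.8314  , 103.963615], dtype=float32))
```

View pics/t2c.png

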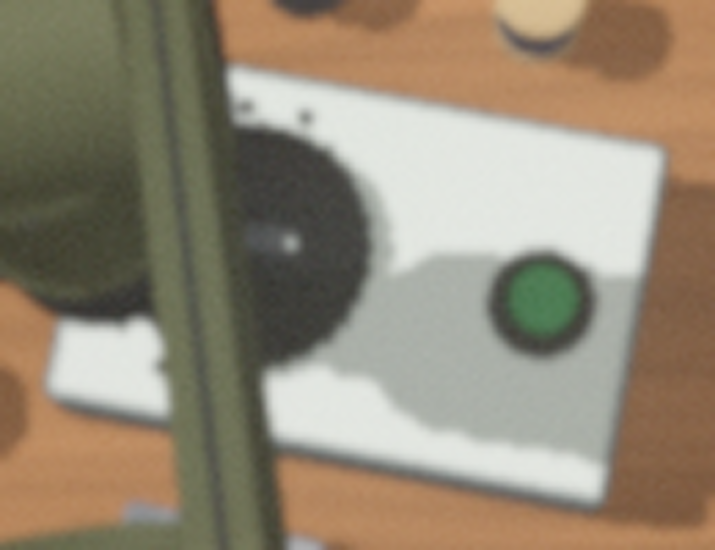

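View pics/scene2.png

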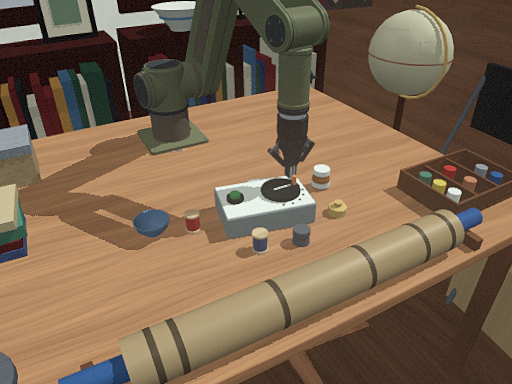

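The wrist view of the white line gives a clean dial angle: it reads 79.7°, so the dial is moving with the finger and hasn't snapped yet. I'll use this as feedback.

```bash
cat > push.py <<'E'
from station import env,set_gripper,solver,read_state,imaging,ticket
from h import *;import pickle,sys
def run(th,goal,lim):
    f0=np.load("f0.npy");out=[];prev=None
    while th<lim:
        th+=1.0
        p,q,t,r=pose(th);env.move_linear(p,q,velocity=25)
        s=imaging.snapshot("wrist");st,a,c=line_theta(s,(140,215,232,305),(0,0,110))
        f=np.array(read_state()["force"])-f0
        print(th,"dial",a.round(1),st[4],"F",(-f[:2]@t).round(1),(f[:2]@r).round(1),f[2].round(1))
        if a>goal-6 or a<70: break
    env.hold(.3);s=imaging.snapshot("wrist");print("end",line_theta(s,(140,215,232,305),(0,0,110)),read_state()["time_s"])
    pickle.dump(s,open(f"w_{goal}.pkl","wb"));cv2.imwrite(f"pics/w_{goal}.png",s["frame"][...,::-1])
E
python3 -c "
from push import *
run(79.,96,90)"
```

```text
80.0 dial 79.4 501 F 1.2 -0.8 -0.5
81.0 dial 80.2 551 F 0.9 -0.6 -1.8
82.0 dial 81.3 514 F -0.0 -1.0 -1.0
83.0 dial 83.0 535 F -0.6 0.3 -1.9
84.0 dial 84.1 533 F 0.0 -1.0 -0.5
85.0 dial 85.0 551 F -0.8 -0.5 -0.9
86.0 dial 86.1 532 F -0.5 -1.1 -1.0
87.0 dial 90.9 524 F -1.2 -0.5 -0.9
end (array([150, 258,  71,  17, 518], dtype=int32), np.float32(95.60978), array([577.5661 , 103.18996], dtype=float32)) 13.4917
```

View pics/w_96.png

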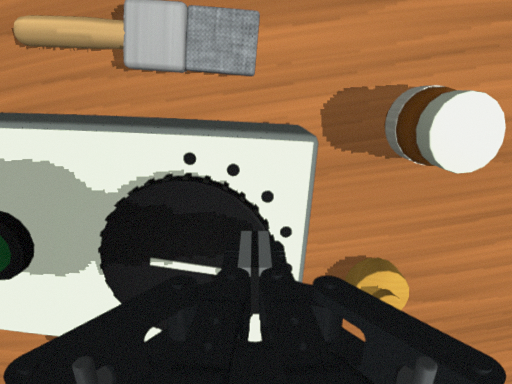

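Click 1 worked: the dial reads 95.6° after the snap, and the line in the picture has tilted ahead of the finger. Next are clicks 2 to 4, one at a time.

```bash
python3 -c "
from push import *
run(87.,120,114)"
```

```text
88.0 dial 95.8 508 F -1.6 -2.0 -0.4
89.0 dial 96.0 510 F -1.1 -0.6 -1.1
90.0 dial 95.9 510 F -0.1 -0.6 -0.5
91.0 dial 96.1 507 F -1.7 -1.1 0.1
92.0 dial 96.2 491 F -0.9 -0.6 0.2
93.0 dial 96.3 490 F -0.3 0.2 -0.8
94.0 dial 96.2 480 F -0.6 -1.2 -0.9
95.0 dial 96.1 486 F -0.6 -0.3 -0.2
96.0 dial 96.0 487 F -0.4 0.2 0.2
97.0 dial 96.5 449 F 0.2 -0.6 0.4
98.0 dial 97.2 492 F 2.2 -0.9 1.8
99.0 dial 97.0 482 F 3.8 -0.1 3.0
100.0 dial 99.0 485 F 4.4 -0.8 1.7
101.0 dial 101.5 482 F 2.1 -0.4 0.1
102.0 dial 103.0 488 F 1.2 -0.5 -0.6
103.0 dial 103.7 484 F -1.1 -1.3 -0.4
104.0 dial 104.8 474 F -0.2 -0.7 -1.2
105.0 dial 106.0 473 F -0.4 -0.8 -1.0
106.0 dial 106.5 477 F -0.7 -0.8 -0.6
107.0 dial 107.7 484 F -0.9 -0.8 0.0
108.0 dial 109.1 482 F -1.9 -0.1 -0.6
109.0 dial 110.3 487 F -0.9 -0.8 -0.7
110.0 dial 114.4 469 F -1.6 0.3 -0.3
end (array([150, 257,  71,  17, 462], dtype=int32), np.float32(120.06016), array([577.2579 , 103.37335], dtype=float32)) 20.7417
```

```bash
python3 -c "
from push import *
p,q,t,r=pose(117.);env.move_linear(p,q,velocity=25)
run(117.,144,138)"
```

```text
118.0 dial 120.1 475 F -0.5 0.1 -0.4
119.0 dial 120.2 482 F 0.1 -0.5 0.1
120.0 dial 120.6 472 F -1.1 -0.1 0.6
121.0 dial 120.8 483 F 2.1 -0.7 0.6
122.0 dial 121.3 494 F 3.7 -0.6 2.8
123.0 dial 123.1 454 F 4.0 -1.0 1.0
124.0 dial 125.5 492 F 0.5 -0.9 1.0
125.0 dial 126.8 499 F 0.6 -1.3 -0.4
126.0 dial 127.4 502 F -0.9 -0.9 -0.1
127.0 dial 128.5 504 F -0.4 -0.6 -1.9
128.0 dial 129.4 511 F -0.7 -0.3 -0.7
129.0 dial 130.4 515 F -0.7 -0.5 -0.9
130.0 dial 131.5 518 F -1.8 -0.2 -1.1
131.0 dial 132.8 520 F -0.6 -0.3 -0.9
132.0 dial 134.0 514 F -1.7 0.8 -0.6
133.0 dial 135.9 523 F -1.3 -0.4 -1.2
134.0 dial 144.1 513 F -1.5 -0.4 -0.7
end (array([149, 255,  72,  18, 513], dtype=int32), np.float32(144.0696), array([576.32965, 103.28502], dtype=float32)) 26.55
```

```bash
python3 -c "
from push import *
p,q,t,r=pose(140.);env.move_linear(p,q,velocity=25)
run(140.,168,161)"
```

```text
141.0 dial 144.0 536 F -1.3 -0.3 0.2
142.0 dial 144.1 545 F -1.8 0.5 -0.5
143.0 dial 144.3 535 F 0.3 1.1 -1.0
144.0 dial 144.5 534 F 1.3 -1.0 0.3
145.0 dial 145.2 522 F 3.3 -0.4 2.1
146.0 dial 146.4 554 F 3.3 -1.1 0.9
147.0 dial 148.9 536 F 1.1 -1.0 -0.1
148.0 dial 150.3 552 F -0.5 -1.1 0.2
149.0 dial 151.0 549 F 0.0 -0.2 -0.4
150.0 dial 151.9 557 F -0.1 -1.0 -0.6
151.0 dial 152.8 560 F 0.0 0.2 -2.5
152.0 dial 154.0 563 F 0.6 -0.8 -0.6
153.0 dial 155.1 558 F -1.9 0.1 -1.9
154.0 dial 156.2 560 F -0.4 0.7 -0.1
155.0 dial 157.2 566 F -1.6 1.2 -1.4
156.0 dial 158.6 556 F -0.7 0.7 -0.5
157.0 dial 167.8 559 F -1.3 1.2 -0.3
end (array([148, 254,  73,  19, 556], dtype=int32), np.float32(167.98314), array([576.8359 , 103.89431], dtype=float32)) 32.3333
```

View pics/w_168.png

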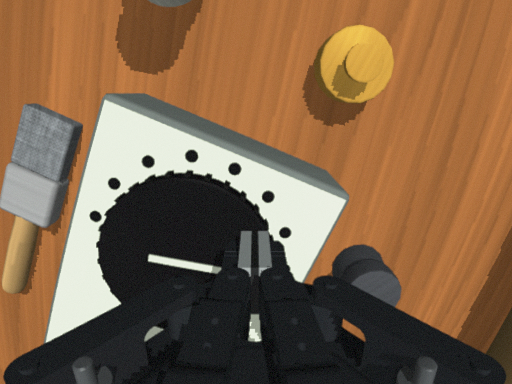

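The dial is at 168.0°, which is four clicks. I'll back off, rise, check with the cameras and then go over the button.

```bash
python3 - <<'E'
from station import env,set_gripper,solver,read_state,imaging,ticket
from h import *;import pickle
p,q,t,r=pose(153.);env.move_linear(p,q,velocity=40)
p=p.copy();p[2]=150;env.move_linear(p,velocity=100)
_,q,_,_=pose(150.)
env.goto((552.7,-13.5,200),q)
for n in("wrist","top"):
    s=imaging.snapshot(n);pickle.dump(s,open(n+"3.pkl","wb"));cv2.imwrite(f"pics/{n}3.png",s["frame"][...,::-1])
    c,st,m=mask_c(s,(45,80,40),(85,255,255),(0,0,512,384) if n=="wrist" else (260,180,300,220));print(n,"btn",c,st,ray(s,c,83))
print(read_state()["time_s"],read_state()["force"])
E
```

```text
wrist btn [254.49106079 181.9034565 ] [239 166  32  33 839] [553.01391427 -11.66054191  83.        ]
top btn [276.01298701 200.51948052] [272 195  10  11  77] [548.01472128 -10.51394906  83.        ]
34.1833 [ 0.45696568 -0.69949504  0.09251687]
```

View pics/wrist3.png

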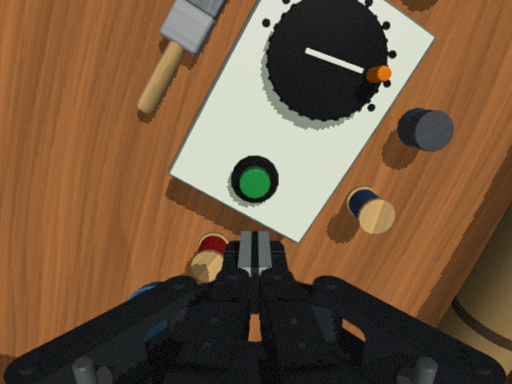

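View pics/top3.png

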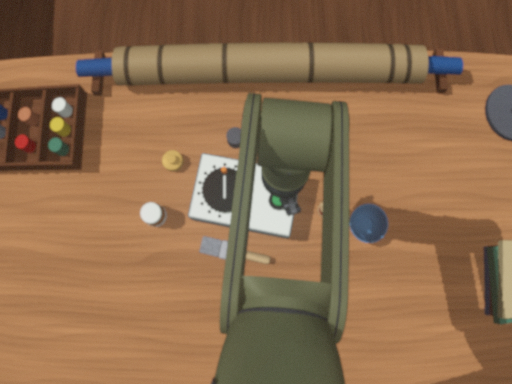

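The wrist view shows the peg at the 8th of the nine dots, i.e. stop 7, and the button at (254,182), which gives (553,-12). Now I'll press it.

```bash
python3 - <<'E'
from station import env,set_gripper,solver,read_state,imaging,ticket
from h import *
env.move_linear((552.8,-12.7,90),velocity=100);env.hold(.3)
f0=read_state()["force"][2]
for z in np.arange(85,72,-.75):
    env.move_linear((552.8,-12.7,z),velocity=15);env.hold(.05)
    st=read_state();f=st["force"][2]-f0;print(z,np.round(st["eef_pos"][2],2),round(f,2))
    if f>14: break
env.hold(.3);st=read_state();print("held",st["eef_pos"],st["force"]-f0*0)
env.move_linear((552.8,-12.7,100),velocity=40)
env.move_linear((552.8,-12.7,200),velocity=150)
env.hold(.3);print(read_state()["time_s"],read_state()["force"])
E
```

```text
85.0 84.9 0.12
84.25 84.27 -1.08
83.5 83.47 -0.31
82.75 82.73 -0.16
82.0 82.09 0.92
81.25 81.37 0.48
80.5 80.56 1.4
79.75 79.8 2.76
79.0 79.06 1.74
78.25 78.31 2.97
77.5 77.56 3.29
76.75 76.8 3.07
76.0 76.06 4.46
75.25 76.0 8.93
74.5 75.89 13.47
73.75 75.81 19.04
held [553.02395517 -12.70453395  75.77845942] [-3.91179936  0.9076484  18.90264367]
42.9917 [ 1.39043672  0.29332628 -0.83837898]
```

The button travelled from contact at about 82 mm to a hard stop at 76 mm, so the full 6 mm. I'll move clear and check.

```bash
python3 - <<'E'
from station import env,set_gripper,solver,read_state,imaging,ticket
from h import *;import pickle
env.goto((300,-430,300),down(20));env.hold(.3)
a=pickle.load(open("top.pkl","rb"));s=imaging.snapshot("top");pickle.dump(s,open("top4.pkl","wb"))
print(line_theta(s,(212,175,238,205)))
c,st,m=mask_c(s,(45,80,40),(85,255,255),(185,145,310,245));print("btn",c,np.median(s["depth"][m]),np.median(a["depth"][m]))
cp,_,_=mask_c(s,(3,130,90),(18,255,255),(208,158,240,185));p=ray(s,cp,98)[:2]-C;print("peg",180-np.degrees(np.arctan2(p[1],p[0]))+YAW,np.linalg.norm(p))
d=cv2.absdiff(a["frame"],s["frame"]).max(2);o=np.hstack([s["frame"][30:290,80:460,::-1],cv2.cvtColor(d,cv2.COLOR_GRAY2BGR)[30:290,80:460]*2])
cv2.imwrite("pics/top4.png",o);print(o.shape,read_state()["time_s"])
E
```

```text
(array([223, 176,   3,  22,  62], dtype=int32), np.float32(168.28654), array([581.22003 , 102.375435], dtype=float32))
btn [278.11940299 198.76865672] 1040.6024 1040.6895
peg 170.3567775776693 36.26587306579173
(260, 760, 3) 45.15
```

View pics/top4.png

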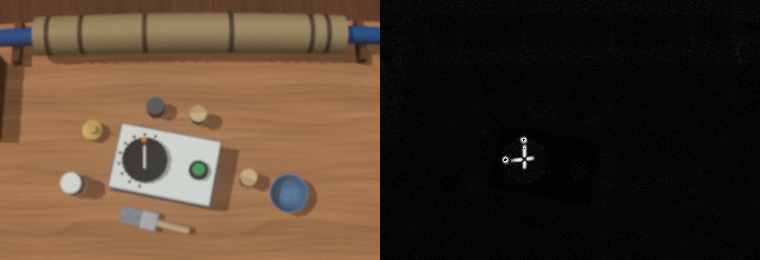

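The before/after difference shows only the peg and line changed. Everything else is where it was, and the button's depth is back to its starting value.

```bash
python3 -c "
from station import ticket
print(ticket.job_done())"
```

```text
the job is handed in; nothing more can be done
None
```

The dial is turned four clicks clockwise and the green button has been pressed fully and released. The job was handed in at about 45 s, with the arm clear.

- **Dial:** I pushed the peg with the shut fingertips from stop 3 (72°) to stop 7, watching the white line from the wrist camera at each step. It read about 96°, 120°, 144° and 168° after the four snaps. The push force peaked at about 5 N.
- **Button:** The fingertip touched it at about 82 mm and met a hard stop at 76 mm, which is the full 6 mm of travel. Force at the stop reached about 19 N. After release, the button's depth matched its starting value (1040.6 against 1040.7 mm).
- **Final check:** From the top camera the line read 168.3°, and the before/after difference showed only the peg and its line changed. No bystander moved.

Some measurements disagreed:
- **Final peg reading:** the peg's colour spot gave a rougher 170.4° and a 36 mm radius instead of 40 mm. That is within about 4 mm, and far from the next stop at 192°.
- **Camera positions:** the scene camera placed the dial and button up to about 9 mm off the top camera, so I relied on the wrist and top views.

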